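# Close the medallion mould on its dowels and hold it shut

### The job

Close the small plywood medallion mould. First press the proud round brass insert down into the fixed lower half until it is flush, while the upper half is still lying aside; then set the upper half on the two dowels, nose over nose, and press it down against the sprung ejector pins until the two faces meet all round. Finish while still holding the pair pressed shut (do not let go: the pins would push it open), and leave the jar, the brush and the roll of tape where they are.

Things in the scene. Friction and masses are not known exactly. Their poses are not given: they have to be found in the camera images.
- lower: Lower mould half, fixed to the bench: plywood block 150 (x) x 76 (y) x 40 mm on a baseboard 200 x 110 x 12 mm, top face 52 mm above the bench. Origin on the bench under the block's centre; x along its length, z up. At its +x end is the nose, a block 20 (x) x 30 (y) mm with a round dark groove.
- lower_face (a point): Centre of the lower half's top (mating) face, 52 mm above the bench; axes as lower. Four steel ejector pins of 8 mm diameter stand 6 mm out of the face at x = +-34, y = +-27 mm; all four are one sprung piece.
- dowel_large (a point): Foot, on the mating face, of the thick upright steel dowel: 14 mm diameter, 22 mm high, the top 7 mm tapered; at x = -58 mm, y = 0 from the face's centre.
- dowel_small (a point): Foot, on the mating face, of the thin upright steel dowel (nose end): 10 mm diameter, 22 mm high, the top 7 mm tapered; at x = +58 mm, y = 0 from the face's centre.
- insert_top (a point): Centre of the flat top of the brass insert, a disc of 40 mm diameter in a round pocket in the middle of the lower half's face. At the start it stands 7 to 13 mm proud; it slides straight down with a tight fit (about 6 N), stays where it is pushed and stops hard when flush with the face.
- insert (a joint): Height of the brass insert's top above the lower half's face, in m: 0 = fully home (flush), largest 0.015.
- ejector (a joint): How far the pins are pressed in (m): 0 = 6 mm out of the face (also under the upper half's own weight), 0.006 = level with the face, mould shut. The spring pushes up with 7 N at 0, 11 N at 0.006: 6 to 9 N of push besides the upper half's weight just shuts the mould; about 15 N holds it firmly.
- upper: Loose upper mould half, about 0.35 kg, lying mating face down on the bench, as it will be used. Plywood plate 150 (x) x 76 (y) x 24 mm; nose 20 (x) x 30 (y) mm on its +x end. Origin: centre of the plate's underside (mating face), z up. Grasp its wooden grip rib: 80 (x) x 26 (y) mm, from z = 24 to 58 mm, centred on the plate.
- upper_hole_large (a point): Underside centre of the upper half's large through hole, 17 mm diameter, at x = -58 mm, y = 0 in the upper half; it goes over the thick dowel.
- upper_hole_small (a point): Underside centre of the upper half's small through hole, 13 mm diameter, at x = +58 mm, y = 0 in the upper half; it goes over the thin dowel.
- upper_nose (a point): Point on the underside plane of the upper half, in the middle of its nose block, at x = +85 mm in the upper half's frame.
- jar: Bystander: closed glass jar, 64 mm diameter, 75 mm tall, standing; origin at the centre of its underside. Leave it alone.
- brush: Bystander: wooden-handled brush, 200 mm long, lying on the bench; origin at the middle of its length, on its underside. Leave it alone.
- tape: Bystander: roll of paper tape lying flat, 90 mm outer diameter, 25 mm high; origin at the centre of its underside. Leave it alone.
There are look-alikes about, which are no part of the job. What is shaped like the lower but white is not meant.

How it is judged:
On the way:
1. the brass insert is pressed flush into the lower half (within 1.5 mm) while the upper half is still lying aside, more than 120 mm away (value of joint insert below 0.0015 m and horizontal distance between upper and lower_face above 0.12 m), for 0.2 s.
At the end, for the whole second after the job is handed in: Insert flush (1.5 mm); upper half on the dowels nose over nose, within 3 mm, 0.04 rad turn and 0.025 rad tilt; faces within 2 mm, pins pressed in over 4.5 mm; at rest, robot still holding or pressing the upper half (over 4 N) (value of joint insert below 0.0015 m and horizontal distance between upper and lower_face below 0.003 m and z of upper in the frame of lower_face between -0.002 and 0.002 m and horizontal distance between upper_nose and lower_face below 0.095 m and x of upper_nose in the frame of lower_face above 0.08 m and angle between the x axis of upper and the x axis of lower_face, either way round below 0.04 rad and angle between upper's own z axis and vertical below 0.025 rad and value of joint ejector above 0.0045 m and linear speed of upper below 0.02 m/s and contact force between any of the fingers, the arm and upper above 4 N); the arm keeps its last pose, push and grip.
It fails at once if the jar is shifted by more than 20 mm (distance of jar from where it was at the start of the episode above 0.02 m).
It fails at once if the brush is shifted by more than 20 mm (distance of brush from where it was at the start of the episode above 0.02 m).
It fails at once if the tape is shifted by more than 20 mm (distance of tape from where it was at the start of the episode above 0.02 m).
It also fails if it takes over 64 s, if anything falls off the work surface, if the arm or the gripper's body presses on something with over 40 N, if the wrist force passes 120 N, or if a joint passes its speed limit or range.

### The arm

A 6-joint arm with a two-finger parallel gripper is mounted at the origin on the work surface. World frame = base frame: x ahead of the robot, y to its left, z up, the work surface at z = 0. Lengths are in m, angles in rad, forces in N, time in s.
With the tool pointing down it reaches from about 0.25 to 0.725 m from the base axis. Payload 9.7 kg.
Tool frame: the origin (TCP) lies at the very end of the fingers, on their centre line; the grasp point (between the pads) lies 19 mm behind it; z points along the fingers, y is the line along which they close (so a half turn about z gives the same grasp; the last joint's range is limited). The gripper opens to 85 mm and grips with 20 to 120 N. Pads are 22 mm wide; open, the fingers measure 114 mm over their backs; the gripper's body (76 mm by 85 mm) begins 54 mm behind the grasp point. The pads swing forward as they close: fully open they stand 13 mm farther back than shut.
Start: joints at [1.166, 0.087, 0.176, 1.66, 0, 1.571], TCP at [0.217, 0.506, 0.231] pointing down, gripper open.
Joint ranges: [-3.13, 3.13], [-0.85, 1.81], [-1.15, 1.24], [-2.2, 2.28], [-1.44, 1.52], [-3.14, 3.14]. Speed limits (rad/s): [2.22, 2.22, 2.57, 3.14, 3.14, 3.14].

### API

Orientations are given as [roll, pitch, yaw] about the fixed x, y, z axes, in that order (R = Rz(yaw) Ry(pitch) Rx(roll)).
In Python, from rig import manip gives the robot as it stands.
- The arm moves only by the tool apply_moves, never from a script. Its arguments are lists of equal length, an entry for each row: "delta_pos": the shift along the tool's x, y, z in units of 30 mm (1.0 is 30 mm), a list of three; "twist": the turn about the tool's z in units of 6 degrees (1.0 is 6 degrees). In form: {"delta_pos": [[tx, ty, tz], ...], "twist": [twist, ...]}. A call has 1 to 20 rows; each row is the pose to reach, as a shift and turn from the pose commanded when the call began, along the tool's axes at that moment; what a row does not reach only later rows make up. A row lasts 1/12 s, in which the tool goes at most 41.7 mm and 7.16 degrees, less where a joint would pass 70% of its speed; a pose out of reach is approached as far as the arm can. A call with a gripper value outside its range is refused whole. "grip" is the finger opening in mm, from 0 to 85.4, set as the call begins (left out, the last holds). The fingers move at their own pace and stop on an object; "force" is the grip in N (left out, the last holds). Time passes only in rows, so rows that repeat a pose let the fingers close. It gives the time, the measured TCP pose, the force, the opening and the grip force at its end, in the units of the state.
- manip.read_state(): the state, without advancing time (a new reading comes with each control period).
- manip.snapshot(name): name is "scene" or "top" or "wrist"; returns a dict with "pixels" (420x560x3 uint8, red, green, blue), "mtx" (3x3 intrinsics, pixels), "R" (3x3) and "t" (3): a world point X has camera coordinates R X + t. Camera axes: x right, y down, z forward; pixel columns grow to the right and rows downward; lengths in m; the calibration is good to about 2 mm. A picture is of the moment at which its call begins. There is no depth.
- manip.close_job(): hands the job in; it is judged then, once.
Trained networks look in a picture, given as the dict that the camera call returned (one of the last four; its "shot" number tells which), for a name from the list of things; names that differ only in an ending like _2 or _b are one class to them, and where a whole thing is asked for, a point or a joint stands for the part that bears it (a point fixed in the world has none). Each returns a list of dicts, best first, with "p" (0 to 1); they miss things now and then, are a little off and sometimes report something else, mostly with a low value. They report only what shows in the picture. A call takes as long as a camera call. They do not tell look-alikes from the thing itself.
- manip.recognise(name, picture): "at" ([x, y, z] in m, in world coordinates, good to about 4 mm: the middle of the surface that is visible of it).
- manip.pinpoint(name, picture): "at" ([x, y, z] in m, in world coordinates, good to about 4 mm: a listed point, or the origin of a listed thing).
The state is a dict: "time_s": time; "q": joint angles; "joint_vel": joint speeds; "joint_torque": joint torques, N m; "tool_pos": TCP position; "eef_rot": TCP orientation; "wrist_force": force on the tool from outside, world axes, zero at the start; "wrist_torque": the same for the moment, N m; "finger_gap": opening from 0.0 (shut) to 1.0 (fully open); "grasp_force": force on a finger pad.
Only numpy, scipy, OpenCV 4.12 (cv2) and the standard library are available. Lean on these libraries where they do the work, as an engineer would, in place of code of your own. Each camera call takes 0.05 s, during which the arm holds its last target. There are 200 camera calls.

## Working session

There is one attempt and no reset: what is moved stays moved. The work goes in short steps, Python scripts to look and compute and a tool call to move; the robot and the scene stay as the last step left them, time stands still between calls to the robot, and variables do not carry over. Pictures are saved under pics/ and viewed, at most 10 in all, crops included, and the job is handed in when it is done.

Besides the shell and the picture viewer there is one more tool, called as name(argument=value, ...) on one line, values as JSON. apply_moves: Moves the arm, as the interface text tells. Its arguments: {"type":"object","properties":{"delta_pos":{"type":"array"},"twist":{"type":"array"},"grip":{"type":"number"},"force":{"type":"number"}},"required":["delta_pos","twist"]}

```bash
mkdir -p pics; cat > h.py <<'E'
from rig import manip
import numpy as np, cv2
def snap(n,f=None):
    s=manip.snapshot(n)
    if f: cv2.imwrite('pics/'+f,cv2.cvtColor(np.asarray(s['pixels']),cv2.COLOR_RGB2BGR))
    return s
def proj(s,X):
    c=s['R']@np.array(X)+s['t']; p=s['mtx']@c; return p[:2]/p[2]
def ray(s,u,v,z):
    R=np.array(s['R']);o=-R.T@s['t'];d=R.T@np.linalg.inv(s['mtx'])@[u,v,1];return o+d*(z-o[2])/d[2]
def find(s,names,k=3,fn='pinpoint'):
    for n in names:
        for r in getattr(manip,fn)(n,s)[:k]: print(n,round(r['p'],2),np.round(r['at'],4),np.round(proj(s,r['at'])))
E
python3 - <<'E'
from h import *
print(manip.read_state())
for n in ['top','scene']:
    s=snap(n,n+'1.png'); print(n,-np.array(s['R']).T@s['t'])
    find(s,['lower','lower_face','dowel_large','dowel_small','insert_top','upper','upper_hole_large','upper_hole_small','upper_nose','jar','brush','tape'])
E
```

```text
{'time_s': 0.0, 'q': array([ 1.16601779e+00,  8.74578265e-02,  1.75109489e-01,  1.65980869e+00,
       -8.31803598e-06,  1.57077742e+00]), 'joint_vel': array([ 0.00022645,  0.00038544, -0.00058857,  0.00048953,  0.00032771,
       -0.00059667]), 'joint_torque': array([ 2.38837119e-04, -5.20383918e+01,  4.64801002e+01,  1.64500420e-02,
       -7.55460292e-05, -9.87996202e-06]), 'tool_pos': array([0.21650533, 0.50533114, 0.23057167]), 'eef_rot': array([-3.14023195e+00,  8.29229794e-06,  2.73683304e+00]), 'wrist_force': array([-0.81545245, -0.79784667, -0.43438369]), 'wrist_torque': array([0.06965331, 0.00875569, 0.03653263]), 'grasp_force': 0.0, 'finger_gap': 1.0011535570713763}
top [0.33518433 0.10100417 1.1387773 ]
lower 0.81 [0.7465 0.4185 0.0019] [173. 143.]
lower 0.69 [0.3093 0.1684 0.0021] [264. 301.]
lower 0.57 [0.5752 0.1776 0.0006] [259. 201.]
lower_face 0.94 [0.5721 0.1795 0.0487] [257. 198.]
lower_face 0.94 [0.3137 0.1711 0.0439] [262. 299.]
lower_face 0.6 [0.7469 0.4198 0.052 ] [167. 137.]
dowel_large 0.92 [0.523  0.2042 0.0516] [248. 217.]
dowel_large 0.81 [0.7034 0.4607 0
[... 1412 characters left out ...]
1] [387. 303.]
dowel_small 0.75 [0.3546 0.131  0.055 ] [281. 162.]
insert_top 0.79 [0.7482 0.4215 0.0527] [402. 287.]
insert_top 0.76 [0.5734 0.1768 0.0597] [295. 220.]
insert_top 0.67 [0.3087 0.1681 0.0531] [294. 152.]
upper 0.85 [ 5.607e-01 -1.847e-01  4.000e-04] [158. 224.]
upper_hole_large 0.56 [ 0.4949 -0.1938 -0.0036] [160. 206.]
upper_hole_small 0.68 [ 0.612  -0.1856 -0.0019] [153. 240.]
upper_hole_small 0.31 [0.5758 0.1778 0.0013] [294. 235.]
upper_nose 0.97 [ 0.6415 -0.1786 -0.    ] [153. 249.]
upper_nose 0.49 [0.5725 0.1796 0.0587] [296. 220.]
jar 0.59 [ 0.776  -0.1539 -0.0023] [150. 296.]
brush 0.95 [0.4436 0.4765 0.0012] [403. 203.]
tape 0.64 [ 0.7809  0.1603 -0.0008] [285. 305.]
```

View pics/top1.png

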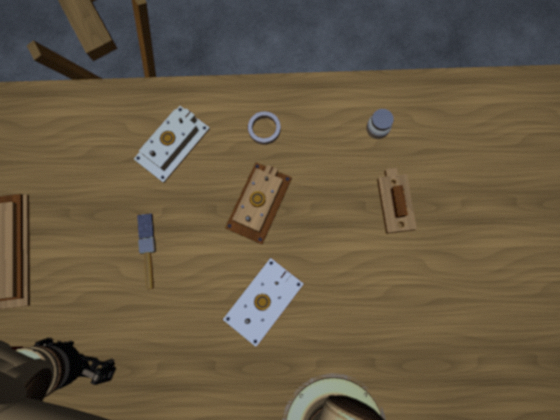

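View pics/scene1.png

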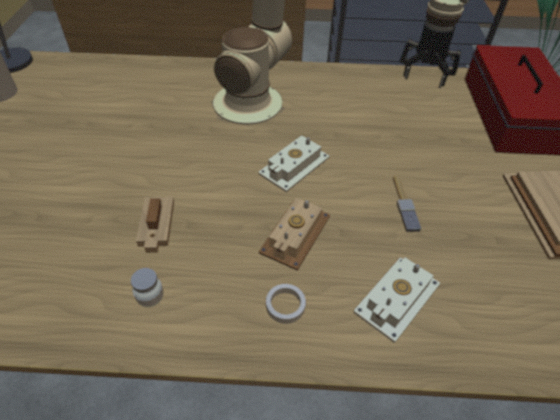

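The wooden lower half is at top-image pixel (258,199), and the white look-alikes are at (172,138) and (262,300). The upper half is at (397,203) with its nose towards +x, and the jar, tape and brush are clear of both. Next I work out the move to above the insert.

```bash
cat >> h.py <<'E'
def delta(x,y,z,yawdeg):
    st=manip.read_state();p=st['tool_pos'];a=st['eef_rot'][2]
    d=np.array([x,y,z])-p;dx=np.array([np.cos(a),np.sin(a),0]);dy=np.array([np.sin(a),-np.cos(a),0])
    t=(np.degrees(a)-yawdeg+180)%360-180
    print('delta_pos',np.round([d@dx/.03,d@dy/.03,-d[2]/.03],2),'twist',round(t/6,2),'dist',np.linalg.norm(d))
def st():
    s=manip.read_state();print(round(s['time_s'],2),np.round(s['tool_pos'],4),np.round(np.degrees(s['eef_rot']),2),'q',np.round(s['q'],2),'F',np.round(s['wrist_force'],1),'M',np.round(s['wrist_torque'],2),'gap',round(s['finger_gap']*85.4,1),'g',round(s['grasp_force'],1))
E
python3 -c "
from h import *
delta(.572,.179,.2,153.8)"
```

```text
delta_pos [-15.18  -5.34   1.04] twist 0.5 dist 0.48364230405806424
```

apply_moves(delta_pos=[[-1,-0.35,0.05],[-2.2,-0.77,0.15],[-3.4,-1.2,0.23],[-4.6,-1.62,0.31],[-5.8,-2.04,0.4],[-7,-2.46,0.48],[-8.2,-2.88,0.56],[-9.4,-3.3,0.65],[-10.6,-3.73,0.73],[-11.8,-4.15,0.81],[-13,-4.57,0.9],[-14.2,-5,0.98],[-14.9,-5.24,1.03],[-15.18,-5.34,1.04],[-15.18,-5.34,1.04],[-15.18,-5.34,1.04]], twist=[0,0,0.1,0.2,0.3,0.4,0.5,0.5,0.5,0.5,0.5,0.5,0.5,0.5,0.5,0.5], grip=0)

```text
time_s: 2.63
tool_pos: [0.5718, 0.1792, 0.1999]
eef_rot: [-3.141, -0.001, 2.684]
wrist_force: [0.5, 0.1, -0.1]
finger_gap: 0.0
grasp_force: 0.0
```

```bash
python3 -c "
from h import *
st()
s=snap('wrist','w1.png');print(-np.array(s['R']).T@s['t'])
find(s,['lower_face','dowel_large','dowel_small','insert_top'])
for X in [(.572,.179,.06),(.572,.179,.052)]: print(proj(s,X))
"
```

```text
2.63 [0.5718 0.1792 0.1999] [-1.7999e+02 -4.0000e-02  1.5377e+02] q [0.3  0.2  0.24 1.61 0.   0.76] F [ 0.5  0.1 -0.1] M [ 0.04 -0.   -0.  ] gap 0.0 g 0.0
[0.50418627 0.21342914 0.3419593 ]
lower_face 0.75 [0.5717 0.1823 0.0523] [283. 198.]
dowel_large 0.76 [0.5165 0.2004 0.0523] [274. 133.]
dowel_small 0.87 [0.6232 0.1519 0.0501] [278. 257.]
dowel_small 0.86 [0.7953 0.3808 0.0548] [557. 307.]
[279.74520786 201.97364133]
[279.77372487 199.70050135]
```

View pics/w1.png

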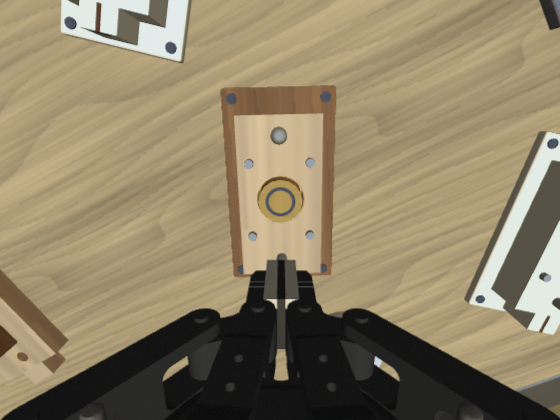

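The wrist picture shows the insert centred at (280,201), where I predicted it, with the pins at (249,164), (310,162), (253,236) and (309,235). Now I press it.

apply_moves(delta_pos=[[0,0,0.7],[0,0,1.7],[0,0,2.7],[0,0,3.6],[0,0,4.2],[0,0,4.35],[0,0,4.45],[0,0,4.55],[0,0,4.65],[0,0,4.72],[0,0,4.79],[0,0,4.85],[0,0,4.9],[0,0,4.93],[0,0,4.93]], twist=[0,0,0,0,0,0,0,0,0,0,0,0,0,0,0])

```text
time_s: 4.13
tool_pos: [0.5727, 0.1792, 0.053]
eef_rot: [3.14, 0.001, 2.684]
wrist_force: [0.8, 1.4, 4.0]
finger_gap: 0.001
grasp_force: 2.2
```

apply_moves(delta_pos=[[0,0,0.03],[0,0,0.05],[0,0,0.07],[0,0,0.07],[0,0,0.07]], twist=[0,0,0,0,0])

```text
time_s: 4.55
tool_pos: [0.5728, 0.1793, 0.052]
eef_rot: [3.14, 0.002, 2.685]
wrist_force: [-2.5, 0.3, 13.0]
finger_gap: 0.004
grasp_force: 6.5
```

apply_moves(delta_pos=[[0,0,0.03],[0,0,0.05],[0,0,0.05],[0,0,0.05]], twist=[0,0,0,0])

```text
time_s: 4.88
tool_pos: [0.5728, 0.1793, 0.0519]
eef_rot: [3.139, 0.002, 2.685]
wrist_force: [-7.0, -0.9, 22.8]
finger_gap: -0.001
grasp_force: 11.4
```

```bash
python3 -c "
from h import *
st()"
```

```text
4.88 [0.5728 0.1793 0.0519] [1.7985e+02 1.4000e-01 1.5381e+02] q [ 0.3   0.21 -0.04  1.32  0.    0.76] F [-7.  -0.9 22.8] M [-0.15  1.44  0.05] gap -0.1 g 11.4
```

apply_moves(delta_pos=[[0,0,-0.4],[0,0,-1.2],[-0.4,0,-2.2],[-1,0,-3.2],[-1.6,0,-4.2],[-2,0,-4.9],[-2,0,-5],[-2,0,-5],[-2,0,-5],[-2,0,-5]], twist=[0,0,0,0,0,0,0,0,0,0], grip=80)

```text
time_s: 5.72
tool_pos: [0.625, 0.1526, 0.1968]
eef_rot: [-3.14, -0.002, 2.685]
wrist_force: [-0.0, -0.7, -1.2]
finger_gap: 0.937
grasp_force: 0.0
```

```bash
cat >> h.py <<'E'
import pickle
def save(s,f): pickle.dump({k:np.array(s[k]) for k in('pixels','mtx','R','t')},open(f,'wb'))
E
python3 -c "
from h import *
st()
s=snap('wrist');save(s,'w2.pkl');print(-np.array(s['R']).T@s['t'])
find(s,['lower_face','dowel_large','dowel_small','insert_top'])
im=cv2.cvtColor(s['pixels'],cv2.COLOR_RGB2BGR);u,v=proj(s,(.572,.179,.052)).astype(int);print(u,v)
x0,y0=max(u-90,0),max(v-130,0)
cv2.imwrite('pics/w2.png',cv2.resize(im[y0:y0+240,x0:x0+180],None,fx=2.5,fy=2.5,interpolation=cv2.INTER_CUBIC));print(x0,y0)
"
```

```text
5.72 [0.625  0.1526 0.1968] [-1.7990e+02 -1.2000e-01  1.5383e+02] q [0.24 0.31 0.37 1.63 0.   0.7 ] F [-0.  -0.7 -1.2] M [ 0.03 -0.01  0.02] gap 80.0 g 0.0
[0.55764413 0.18692844 0.33890223]
lower_face 0.63 [0.5775 0.1796 0.0519] [284. 139.]
dowel_large 0.87 [0.5161 0.2018 0.0516] [275.  56.]
dowel_small 0.66 [0.6191 0.1501 0.0504] [275. 196.]
dowel_small 0.15 [0.5741 0.1772 0.0539] [280. 137.]
insert_top 0.88 [0.5713 0.1803 0.0562] [281. 132.]
280 133
190 3
```

View pics/w2.png

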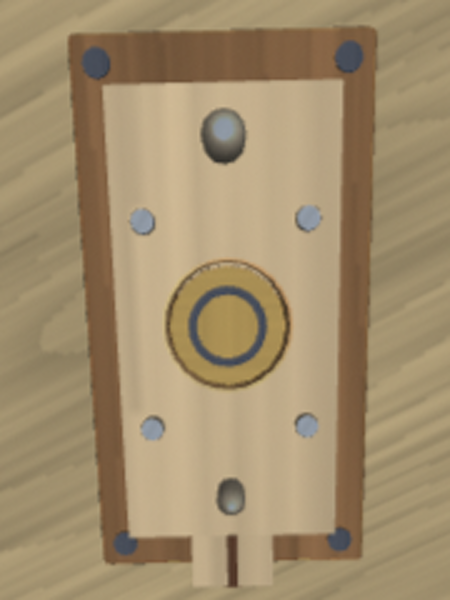

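The insert is now flush. In the crop the pins are at (142,221), (308,217), (152,429) and (306,425), and the disc is at (228,325). I fit the lower half's pose from these.

```bash
cat >> h.py <<'E'
from scipy.optimize import least_squares
def fit(s,uv,X,x0):
    uv=np.array(uv,float);X=np.array(X,float)
    def w(p):
        c,n=np.cos(p[2]),np.sin(p[2]);return np.c_[p[0]+c*X[:,0]-n*X[:,1],p[1]+n*X[:,0]+c*X[:,1],X[:,2]]
    f=lambda p:(np.array([proj(s,q) for q in w(p)])-uv).ravel()
    r=least_squares(f,x0,loss='soft_l1');print(r.x[:2],np.degrees(r.x[2]));print(np.round(f(r.x).reshape(-1,2),1).tolist());return r.x
E
python3 -c "
from h import *
s=pickle.load(open('w2.pkl','rb'))
c=np.array([(142,221),(308,217),(152,429),(306,425),(228,325),(103,86),(343,80),(128,538),(334,536)])
uv=(c+.5)/2.5-.5+[190,3]
a,b=.034,.027
X=[(-a,-b,.058),(-a,b,.058),(a,-b,.058),(a,b,.058),(0,0,.052),(-.075,-.038,.052),(-.075,.038,.052),(.075,-.038,.052),(.075,.038,.052)]
fit(s,uv,X,[.572,.179,-.46]); fit(s,uv[:5],X[:5],[.572,.179,-.46])
delta(.558,-.19,.2,186.5)
"
```

```text
[0.57202316 0.17911296] -25.04904053551809
[[-0.2, 0.0], [0.4, 0.3], [-0.3, 0.4], [0.4, 0.9], [-0.3, 0.7], [-0.4, -0.8], [0.3, -0.5], [0.1, -0.1], [0.1, -0.7]]
[0.57170599 0.17928045] -24.881278100000905
[[-0.3, -0.3], [0.3, -0.3], [-0.2, 0.1], [0.5, 0.4], [-0.3, 0.3]]
delta_pos [ -3.02 -11.24  -0.07] twist -5.45 dist 0.34920191700784625
```

```bash
python3 -c "
from h import *
delta(.618,-.183,.2,186.5)"
```

```text
delta_pos [ -4.71 -10.15  -0.07] twist -5.45 dist 0.33570565606697306
```

apply_moves(delta_pos=[[-0.4,-0.8,0],[-0.9,-1.9,0],[-1.4,-3,0],[-1.9,-4.1,0],[-2.4,-5.2,0],[-2.9,-6.3,0],[-3.4,-7.4,0],[-3.9,-8.5,0],[-4.4,-9.5,0],[-4.71,-10.15,0],[-4.71,-10.15,0],[-4.71,-10.15,0],[-4.71,-10.15,0]], twist=[-0.3,-0.9,-1.5,-2.1,-2.7,-3.3,-3.9,-4.5,-5.1,-5.45,-5.45,-5.45,-5.45])

```text
time_s: 7.05
tool_pos: [0.6183, -0.1825, 0.1984]
eef_rot: [3.141, -0.0, -3.029]
wrist_force: [-0.2, 0.3, 0.1]
finger_gap: 0.936
grasp_force: 0.0
```

```bash
python3 -c "
from h import *
st()
s=snap('wrist');save(s,'w3.pkl')
find(s,['upper','upper_hole_large','upper_hole_small','upper_nose'])
im=cv2.cvtColor(s['pixels'],cv2.COLOR_RGB2BGR);u,v=proj(s,(.558,-.19,.024)).astype(int);print(u,v)
x0,y0=max(u-90,0),max(v-130,0)
cv2.imwrite('pics/w3.png',cv2.resize(im[y0:y0+240,x0:x0+180],None,fx=2.5,fy=2.5,interpolation=cv2.INTER_CUBIC));print(x0,y0)
"
```

```text
7.05 [ 0.6183 -0.1825  0.1984] [ 1.7998e+02 -1.0000e-02 -1.7353e+02] q [-0.29  0.31  0.37  1.63  0.   -0.4 ] F [-0.2  0.3  0.1] M [ 0.02  0.   -0.03] gap 80.0 g 0.0
upper 0.82 [ 0.5594 -0.188   0.0015] [281. 130.]
upper_hole_large 0.85 [ 0.4998 -0.1938  0.0008] [283.  65.]
upper_hole_small 0.66 [ 0.6161 -0.184  -0.0011] [279. 185.]
upper_nose 0.59 [ 6.381e-01 -1.818e-01 -2.000e-04] [279. 205.]
279 129
189 0
```

View pics/w3.png

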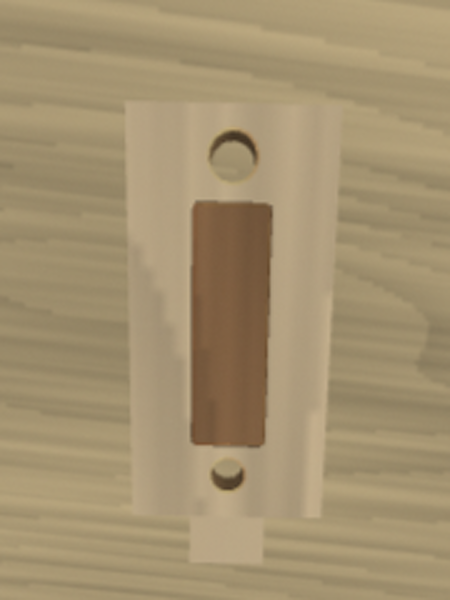

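The crop shows the plate corners at (125,101), (342,104), (134,515) and (321,517), with the holes at (233,155) and (227,474).

```bash
python3 -c "
from h import *
s=pickle.load(open('w3.pkl','rb'))
c=np.array([(125,101),(342,104),(134,515),(321,517),(233,155),(227,474),(192,202),(273,205),(191,443),(265,446)])
uv=(c+.5)/2.5-.5+[189,0]
X=[(-.075,-.038,.024),(-.075,.038,.024),(.075,-.038,.024),(.075,.038,.024),(-.058,0,.024),(.058,0,.024),(-.04,-.013,.058),(-.04,.013,.058),(.04,-.013,.058),(.04,.013,.058)]
p=fit(s,uv[:6],X[:6],[.558,-.19,.1]); p=fit(s,uv,X,[.558,-.19,.1])
delta(p[0],p[1],.2,np.degrees(p[2])+180)
"
```

```text
[ 0.55801657 -0.18885126] 5.64417656384409
[[-0.3, -0.5], [0.2, -0.2], [-0.4, 0.0], [0.2, 0.3], [-0.1, 0.1], [0.4, 0.5]]
[ 0.55807076 -0.18884828] 5.591771043381914
[[-0.2, -0.4], [0.3, -0.1], [-0.5, 0.0], [0.2, 0.4], [-0.1, 0.1], [0.3, 0.5], [-0.1, -0.7], [-0.1, -1.4], [0.1, 1.3], [0.2, 0.6]]
delta_pos [ 2.03  0.01 -0.04] twist 0.16 dist 0.06079991751302626
```

apply_moves(delta_pos=[[0.6,0,0.2],[1.4,0,0.8],[2.03,0.01,1.8],[2.03,0.01,2.8],[2.03,0.01,3.8],[2.03,0.01,4.6],[2.03,0.01,5.2],[2.03,0.01,5.5],[2.03,0.01,5.65],[2.03,0.01,5.65],[2.03,0.01,5.65]], twist=[0,0.16,0.16,0.16,0.16,0.16,0.16,0.16,0.16,0.16,0.16])

```text
time_s: 8.22
tool_pos: [0.5584, -0.1898, 0.0302]
eef_rot: [-3.141, 0.001, -3.045]
wrist_force: [1.3, -0.5, -0.3]
finger_gap: 0.937
grasp_force: 0.0
```

apply_moves(delta_pos=[[0,0,0],[0,0,0],[0,0,0],[0,0,0],[0,0,0],[0,0,0],[0,0,0],[0,0,0],[0,0,0],[0,0,0]], twist=[0,0,0,0,0,0,0,0,0,0], grip=15, force=80)

```text
time_s: 9.05
tool_pos: [0.5581, -0.1898, 0.0298]
eef_rot: [-3.141, 0.001, -3.045]
wrist_force: [-0.7, 1.3, 5.9]
finger_gap: 0.286
grasp_force: 80.3
```

```bash
python3 -c "
from h import *
st()"
```

```text
9.05 [ 0.5581 -0.1898  0.0298] [-1.7999e+02  5.0000e-02 -1.7445e+02] q [-0.33  0.2  -0.09  1.28  0.   -0.42] F [-0.7  1.3  5.9] M [ 0.21  0.14 -0.02] gap 24.5 g 80.3
```

apply_moves(delta_pos=[[0,0,-0.2],[0,0,-0.6],[0,0,-1.2],[0,0,-2],[0,0,-3],[0,0,-4],[0,0,-4.8],[0,0,-5.2],[0,0,-5.3],[0,0,-5.3],[0,0,-5.3],[0,0,-5.3]], twist=[0,0,0,0,0,0,0,0,0,0,0,0])

```text
time_s: 10.05
tool_pos: [0.5572, -0.1895, 0.1865]
eef_rot: [3.141, -0.002, -3.045]
wrist_force: [0.1, 0.5, -4.2]
finger_gap: 0.292
grasp_force: 79.3
```

```bash
python3 -c "
from h import *
st()
s=snap('wrist','w4.png');save(s,'w4.pkl')
find(s,['upper','upper_hole_large','upper_hole_small','upper_nose'])
delta(.572,.179,.187,155)
"
```

```text
10.05 [ 0.5572 -0.1895  0.1865] [ 1.7994e+02 -1.3000e-01 -1.7445e+02] q [-0.33  0.17  0.18  1.58  0.   -0.42] F [ 0.1  0.5 -4.2] M [-0.01 -0.02  0.01] gap 24.9 g 79.3
upper 0.96 [ 0.5611 -0.1914  0.158 ] [276. 258.]
upper_hole_large 0.7 [ 0.4988 -0.1925  0.1564] [285. 147.]
delta_pos [-1.670e+00  1.218e+01  1.000e-02] twist 5.09 dist 0.36893845266983805
```

View pics/w4.png

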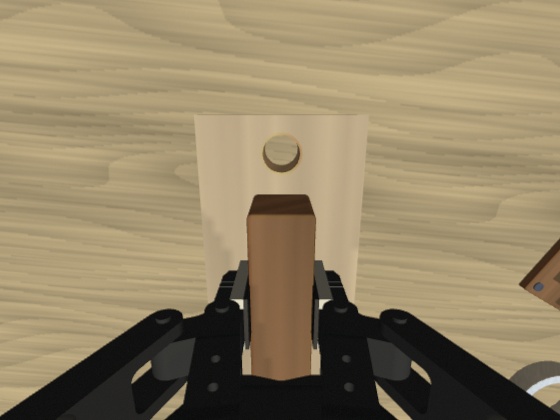

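The wrist picture shows the plate held straight, with its rear corners at (195,115) and (368,115) and the large hole at (281,152). From these I compute the offset in the hand.

```bash
python3 -c "
from h import *
s=pickle.load(open('w4.pkl','rb'))
z=.1865-.0298
X=[(-.075,-.038,z+.024),(-.075,.038,z+.024),(-.058,0,z+.024)]
p=fit(s,[(195,115),(368,115),(281.5,152.5)],X,[.558,-.19,.1])
"
```

```text
[ 0.55745193 -0.18860408] 5.600931593472865
[[-1.2, -0.4], [1.2, -0.4], [-0.0, 1.8]]
```

apply_moves(delta_pos=[[-0.1,0.4,0],[-0.2,1.1,0],[-0.3,2,0],[-0.4,2.9,0],[-0.5,3.8,0],[-0.7,4.7,0],[-0.8,5.6,0],[-0.9,6.5,0],[-1,7.4,0],[-1.1,8.3,0],[-1.3,9.2,0],[-1.4,10.1,0],[-1.5,11,0],[-1.6,11.7,0],[-1.66,12.1,0],[-1.67,12.16,0],[-1.67,12.16,0],[-1.67,12.16,0],[-1.67,12.16,0]], twist=[0.1,0.4,0.8,1.2,1.6,2,2.4,2.8,3.2,3.6,4,4.4,4.8,5.09,5.09,5.09,5.09,5.09,5.09])

```text
time_s: 11.88
tool_pos: [0.5725, 0.1771, 0.1882]
eef_rot: [-3.141, 0.0, 2.705]
wrist_force: [0.5, 0.1, -2.6]
finger_gap: 0.291
grasp_force: 79.2
```

```bash
python3 -c "
from h import *
st()
delta(.5716,.1782,.11,154.95)
"
```

```text
11.88 [0.5725 0.1771 0.1882] [-1.7999e+02  1.0000e-02  1.5497e+02] q [ 0.3   0.19  0.21  1.59 -0.    0.74] F [ 0.5  0.1 -2.6] M [ 0.06 -0.05 -0.03] gap 24.9 g 79.2
delta_pos [0.04 0.02 2.61] twist 0.0 dist 0.07816981225463471
```

apply_moves(delta_pos=[[0.04,0.02,0.3],[0.04,0.02,0.9],[0.04,0.02,1.6],[0.04,0.02,2.2],[0.04,0.02,2.5],[0.04,0.02,2.6],[0.04,0.02,2.6],[0.04,0.02,2.6],[0.04,0.02,2.6],[0.04,0.02,2.6]], twist=[0,0,0,0,0,0,0,0,0,0])

```text
time_s: 12.72
tool_pos: [0.5721, 0.1794, 0.1113]
eef_rot: [3.14, 0.001, 2.705]
wrist_force: [-0.7, -0.7, -3.9]
finger_gap: 0.289
grasp_force: 79.3
```

```bash
python3 -c "
from h import *
st()
delta(.5716,.1782,.11,154.95)
s=snap('wrist');save(s,'w5.pkl')
im=cv2.cvtColor(s['pixels'],cv2.COLOR_RGB2BGR)
cv2.imwrite('pics/w5.png',cv2.resize(im[80:230,180:380],None,fx=4,fy=4,interpolation=cv2.INTER_CUBIC))
"
```

```text
12.72 [0.5721 0.1794 0.1113] [1.7993e+02 8.0000e-02 1.5501e+02] q [0.3  0.19 0.06 1.44 0.   0.74] F [-0.7 -0.7 -3.9] M [-0.    0.1  -0.02] gap 24.7 g 79.3
delta_pos [-0.   -0.04  0.04] twist 0.01 dist 0.001812903882471641
```

View pics/w5.png

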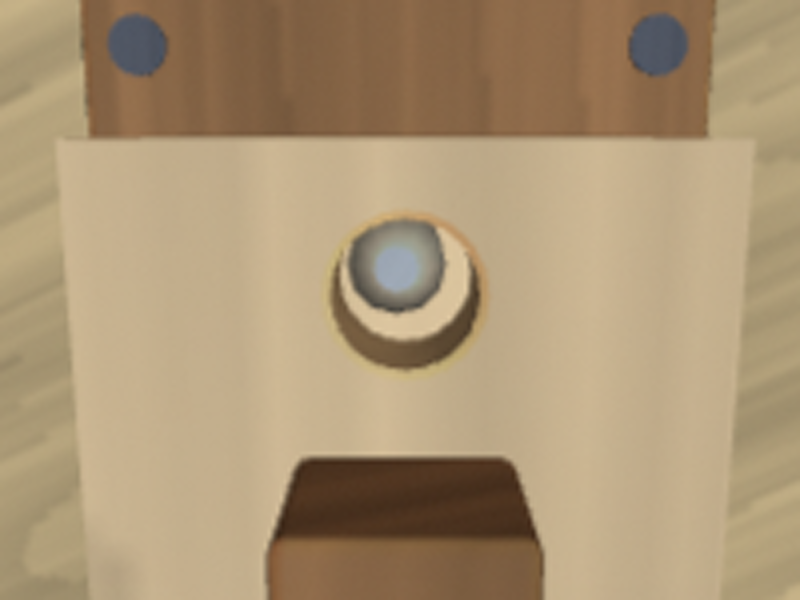

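The hole shows the dowel top at crop (397,268), with the hole's lower rim centred near (405,273) and its upper rim near (406,291).

```bash
python3 -c "
from h import *
s=pickle.load(open('w5.pkl','rb'))
g=lambda u,v,z:ray(s,(u+.5)/4-.5+180,(v+.5)/4-.5+80,z)[:2]
a=np.radians(155);dx=np.array([np.cos(a),np.sin(a)]);dy=np.array([np.sin(a),-np.cos(a)])
d=g(397,268,.074);
for h in (g(405,273,.0815),g(406,291,.1055)): print(d,h,'move tool x,y mm',(d-h)@dx*1e3,(d-h)@dy*1e3)
print((g(58,138,.1055)-g(755,138,.1055))@[dx,dy] if 0 else np.linalg.norm(g(58,138,.1055)-g(755,138,.1055)))
"
```

```text
[0.51920887 0.20389692] [0.51956268 0.20491121] move tool x,y mm -0.10799816562181419 -1.0687844177549273
[0.51920887 0.20389692] [0.51915429 0.20518765] move tool x,y mm -0.5949532602197433 -1.146737956914221
0.07528635375300971
```

apply_moves(delta_pos=[[-0.01,-0.036,0],[-0.01,-0.036,0.05],[-0.01,-0.036,0.15],[-0.01,-0.036,0.25],[-0.01,-0.036,0.35],[-0.01,-0.036,0.45],[-0.01,-0.036,0.55],[-0.01,-0.036,0.65],[-0.01,-0.036,0.65],[-0.01,-0.036,0.65]], twist=[0,0,0,0,0,0,0,0,0,0])

```text
time_s: 13.6
tool_pos: [0.5712, 0.1781, 0.0903]
eef_rot: [-3.141, -0.0, 2.705]
wrist_force: [0.4, -0.5, -3.4]
finger_gap: 0.293
grasp_force: 79.3
```

```bash
python3 -c "
from h import *
st()"
```

```text
13.6 [0.5712 0.1781 0.0903] [-1.7999e+02 -2.0000e-02  1.5501e+02] q [0.3  0.19 0.02 1.4  0.   0.74] F [ 0.4 -0.5 -3.4] M [0.04 0.01 0.02] gap 25.0 g 79.3
```

apply_moves(delta_pos=[[0,0,0.06],[0,0,0.12],[0,0,0.18],[0,0,0.24],[0,0,0.3],[0,0,0.34],[0,0,0.37],[0,0,0.37],[0,0,0.37],[0,0,0.37]], twist=[0,0,0,0,0,0,0,0,0,0])

```text
time_s: 14.43
tool_pos: [0.5717, 0.1783, 0.0818]
eef_rot: [3.14, 0.002, 2.705]
wrist_force: [-6.0, -0.9, 13.2]
finger_gap: 0.29
grasp_force: 81.7
```

```bash
python3 -c "
from h import *
st()"
```

```text
14.43 [0.5717 0.1783 0.0818] [1.7991e+02 1.0000e-01 1.5501e+02] q [ 0.3   0.19  0.01  1.38 -0.    0.74] F [-6.  -0.9 13.2] M [-0.48  1.25 -0.08] gap 24.7 g 81.7
```

apply_moves(delta_pos=[[0,0,0.03],[0,0,0.05],[0,0,0.05],[0,0,0.05],[0,0,0.05],[0,0,0.05]], twist=[0,0,0,0,0,0])

```text
time_s: 14.93
tool_pos: [0.5717, 0.1783, 0.0817]
eef_rot: [3.139, 0.002, 2.705]
wrist_force: [-9.4, -2.5, 23.7]
finger_gap: 0.293
grasp_force: 82.9
```

```bash
python3 -c "
from h import *
st()
s=snap('scene','s2.png')
im=cv2.cvtColor(s['pixels'],cv2.COLOR_RGB2BGR)
cv2.imwrite('pics/s2.png',cv2.resize(im[150:290,210:380],None,fx=4,fy=4,interpolation=cv2.INTER_CUBIC))
find(s,['upper','upper_nose','jar','brush','tape'],1)"
```

```text
14.93 [0.5717 0.1783 0.0817] [1.7988e+02 1.4000e-01 1.5501e+02] q [ 0.3   0.19  0.01  1.38 -0.    0.74] F [-9.4 -2.5 23.7] M [-0.85  2.3   0.02] gap 25.0 g 82.9
upper 0.82 [0.5727 0.1815 0.0511] [297. 222.]
upper_nose 0.73 [0.6483 0.1423 0.053 ] [280. 245.]
jar 0.69 [ 0.7736 -0.1555 -0.0029] [150. 295.]
brush 0.85 [ 0.4431  0.4774 -0.001 ] [403. 204.]
tape 0.61 [7.773e-01 1.649e-01 2.000e-04] [287. 304.]
```

View pics/s2.png

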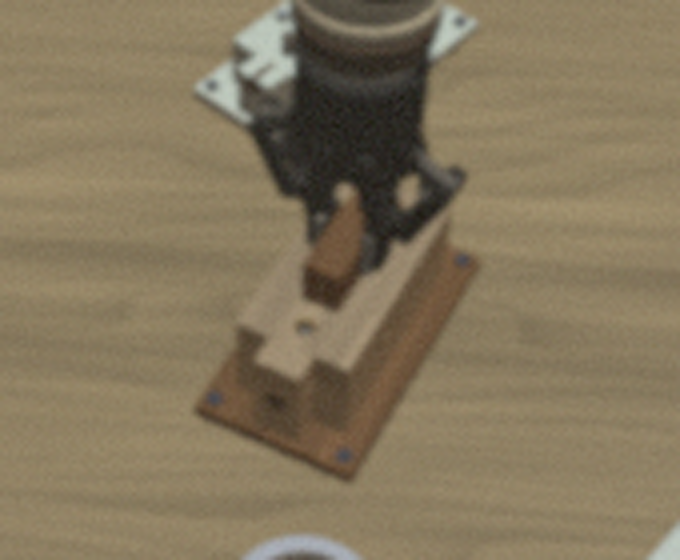

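The picture shows the mould shut with nose over nose at crop (285,355), and the dowel visible in the small hole at (305,327). The halves are hard against each other at 24 N and the bystanders haven't moved, so I hand it in.

```bash
python3 -c "
from h import *
print(manip.close_job())"
```

```text
the job is handed in; nothing more can be done
None
```

I pressed the insert flush, set the upper half on the dowels nose over nose, and handed the job in with the arm still pressing the mould shut at about 24 N; no verdict was shown.

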